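Fish a dropped spacer out from under the instrument shelf

TASK

A brass spacer has dropped and lies under the low clear instrument shelf, close to its blue back strip. Using the red-handled telescopic hooked probe, feel gently along the back strip to get the hook behind the spacer and drag it out in front of the shelf, then stand the probe back where it was and put the spacer in the blue dish. Do not push hard on the shelf or its strip (a light touch, about 10 N at most), do not touch the spacer with the fingers while it is under the shelf, and leave the other things on the bench where they are.

Things in the scene. Friction and masses are not known exactly. Their poses are not given: they have to be found in the camera images.
- shelf: Low fixed shelf, 300 mm wide, 135 mm deep: clear 6 mm deck (top 38 mm above bench) on two 8 mm side cheeks. Origin: on the bench at the middle of its open front edge; x points inward under the deck, away from the robot, y left, z up. On the deck: yellow multimeter at the left end (top 74 mm, x from 40, y from 90 mm), green terminal block at right rear (top 56 mm). No force on it may pass 15 N.
- shelf_mouth (a point): Middle of the deck's lower front edge, 32 mm above the bench, over the shelf's origin; the opening is 284 mm wide. Inside, a blue back strip (1.5 to 14 mm above the bench, parallel to the front edge) closes the rear: its front face is 100 to 104 mm behind this edge, not measured: it must be felt. It gives on springs, 6 N per mm for 5 mm, then is hard. The 15 N limit holds for it too.
- spacer: Dropped brass ring, 18 mm outside diameter, 8 mm hole, 10 mm high, about 20 g, lying flat. Origin: centre of its underside. At the start its centre is 89.5 to 90.5 mm behind the shelf's front edge, so 0.5 to 5.5 mm is free between it and the back strip, and between 30 mm right and 70 mm left of the shelf's middle.
- probe: Telescopic hooked probe, 180 g, standing: upright red handle (40 mm in x, 24 in y, 56 high; grip across the 24), flat sleeve 16 mm wide along +x to 94 mm, in it a stiff blade 11 mm wide ending in an L foot (underside level with the handle's, 8 mm high, 4.5 thick) reaching from y = -5.5 to 44 mm. The foot's flat end face is 136 to 168 mm from the origin, not measured. Origin: centre of the handle's underside.
- dish: Blue open square dish, fixed, 120 by 120 mm outside, 25 mm high, walls and floor about 4 mm. Origin: centre of its underside. It stands left or right in front of the shelf.
- screwdriver: Loose screwdriver lying at the right. To be left alone. Origin on its underside.
- cleaner: Loose spray can, 52 mm diameter, 150 mm high, at the left rear. To be left alone. Origin: centre of its underside.
- greasejar: Loose white jar with orange cap, 60 mm diameter, at the right rear. To be left alone. Origin: centre of its underside.
- brush: Loose brush lying at the far left. To be left alone. Origin on its underside.
- pulley: Loose dark steel pulley, 64 mm diameter, at the left rear. To be left alone. Origin: centre of its underside.
Mind the look-alikes: they are no part of the job. Of the things that look like the dish, the smallest one is meant.

How it is judged:
By the outcome, as a careful person would: the job done as asked, in the order asked, and still so for the second after the job is handed in, with the robot touching nothing.
It also fails if it takes over 70 s, if anything falls off the work surface, if the arm or the gripper's body presses on something with over 40 N, if the wrist force passes 120 N, or if a joint passes its speed limit or range.

ROBOT

A 6-joint arm with a two-finger parallel gripper is mounted at the origin on the work surface. World frame = base frame: x ahead of the robot, y to its left, z up, the work surface at z = 0. Lengths are in mm, angles in rad, forces in N, time in s.
With the tool pointing down it reaches from about 275 to 1000 mm from the base axis. Payload 8.4 kg.
Tool frame: the origin (TCP) lies midway between the tips of the shut fingers; the grasp point (between the pads) lies 19 mm behind it; z points along the fingers, y is the direction in which the jaws open and shut (so a half turn about z gives the same grasp; the last joint's range is limited). The gripper opens to 85 mm and grips with 20 to 120 N. Pads are 22 mm wide; open, the fingers measure 114 mm over their backs; the gripper's body (76 mm by 85 mm) begins 54 mm behind the grasp point. The pads swing forward as they close: fully open they stand 13 mm farther back than shut.
Start: joints at [1.272, 0.353, 1.633, -0, 1.155, -0.002], TCP at [182.787, 597.676, 231.281] pointing down, gripper open.
Joint ranges: [-2.63, 2.63], [-0.92, 2.1], [0.06, 2.66], [-1.3, 4.44], [0, 2.69], [-3.02, 3.02]. Speed limits (rad/s): [2.22, 2.22, 2.79, 3.14, 3.14, 3.14].

INTERFACE

Orientations are given as [roll, pitch, yaw] about the fixed x, y, z axes, in that order (R = Rz(yaw) Ry(pitch) Rx(roll)).
In Python, from rig import * gives the robot as it stands.
- The arm moves only by the tool play_rows, never from a script. Its argument "moves" is a list of rows, each a list of 3 entries, a list of its own where there are three numbers: the shift along the tool's x, y, z in m, then the turn, a rotation vector about the tool's x, y, z in rad, then the opening in per cent of the stroke, from 0 (shut) to 100 (fully open). In form: [[[x, y, z], [rx, ry, rz], fingers], ...]. A call has 1 to 20 rows; each row shifts and turns the commanded pose from where the row before left it, along the tool's axes as they then stand; what a row does not reach is not made up. A row lasts 1/10 s, in which the tool goes at most 50 mm and 8.59 degrees, less where a joint would pass 70% of its speed; a pose out of reach is approached as far as the arm can. A call is refused whole if a number of a shift passes 0.05 or a number of a turn 0.15, either way. A call with a gripper value outside its range is refused whole. The fingers move at their own pace and stop on an object; "squeeze" is the grip in N (left out, the last holds). Time passes only in rows, so rows that do not move let the fingers close. It gives the time, the measured TCP pose, the force and the opening at its end, in the units of the state.
- sense(): the state, without advancing time (a new reading comes with each control period).
- grab_frame(name): name is "scene" or "top" or "wrist"; returns a dict with "pixels" (480x640x3 uint8, red, green, blue), "intrinsics" (3x3 intrinsics, pixels), "distortion" ([k1, k2, p1, p2, k3] as OpenCV has them; the pictures are not rectified), "R" (3x3) and "t" (3): a world point X has camera coordinates R X + t. Camera axes: x right, y down, z forward; pixel columns grow to the right and rows downward; lengths in mm; the calibration is good to about 2 mm. A picture is of the moment at which its call begins. There is no depth.
- sign_off(): hands the job in, once; it reports no verdict.
The state is a dict: "clock": time; "qpos": joint angles; "qvel": joint speeds; "joint_efforts": joint torques, N m; "eef_pos": TCP position; "tcp_rot": TCP orientation; "contact_force": force on the tool from outside, world axes, zero at the start; "wrist_torque": the same for the moment, N m; "opening": opening from 0.0 (shut) to 1.0 (fully open).
Only numpy, scipy, OpenCV 4.12 (cv2) and the standard library are available. Lean on these libraries where they do the work, as an engineer would, in place of code of your own. Each camera call takes 0.05 s, during which the arm holds its last target. There are 200 camera calls.

## Working session

There is one attempt and no reset: what is moved stays moved. The work goes in short steps, Python scripts to look and compute and a tool call to move; the robot and the scene stay as the last step left them, time stands still between calls to the robot, and variables do not carry over. Pictures are saved under pics/ and viewed, about 8 in all and at most 12, crops included, and the job is handed in when it is done.

Besides the shell and the picture viewer there is one more tool, called after "Call:" by a JSON object that holds its "api" and its "payload", one argument or row to a line. play_rows: Moves the arm, as the interface text tells. Its arguments: {"type":"object","properties":{"moves":{"type":"array"},"squeeze":{"type":"number"}},"required":["moves"]}

```bash
mkdir -p pics; ls
python3 - <<'E'
from rig import *
import cv2
for n in ("scene","top"):
    f=grab_frame(n); cv2.imwrite(f"pics/{n}0.png",f["pixels"][:,:,::-1])
    print(n,f["intrinsics"],f["distortion"],f["R"],f["t"])
print(sense())
E
```

```text
pics
scene [[441.98882089   0.         319.61779273]
 [  0.         441.98882089 235.66862507]
 [  0.           0.           1.        ]] [0.01976244 0.         0.         0.         0.        ] [[ 0.40372792  0.91468721  0.01873685]
 [ 0.68978314 -0.29087746 -0.66301548]
 [-0.60100165  0.28060223 -0.74837117]] [-148.5232328  -298.2911063  1528.10676845]
top [[585.05702517   0.         308.48430918]
 [  0.         585.05702517 240.75180573]
 [  0.           0.           1.        ]] [0.03125552 0.         0.         0.         0.        ] [[-1.00681477e-03 -9.99989598e-01  4.44868370e-03]
 [-9.98062528e-01  7.28098456e-04 -6.22146308e-02]
 [ 6.22107445e-02 -4.50270311e-03 -9.98052879e-01]] [ -56.33694919  451.53817131 1781.05888862]
{'clock': 0.1, 'qpos': array([ 1.27161157e+00,  3.53557572e-01,  1.63405744e+00, -5.26852461e-06,
        1.15518070e+00, -2.39550697e-03]), 'qvel': array([ 0.00193543, -0.00190407, -0.00244653,  0.00087689, -0.00053256,
        0.00031107]), 'joint_efforts': array([-1.54131071e-04, -6.06358480e+01, -3.42820036e+01, -1.36390290e-04,
        3.92136208e-03, -4.81128984e-05]), 'eef_pos': array([182.65775231, 597.27606416, 230.65105542]), 'tcp_rot': array([-3.14038959e+00,  1.93550285e-06,  2.84480553e+00]), 'contact_force': array([-0.96483271, -0.305602  , -0.14730768]), 'wrist_torque': array([-0.01451307, -0.00923234,  0.01242173]), 'opening': 0.9975312225150902}
```

View pics/top0.png

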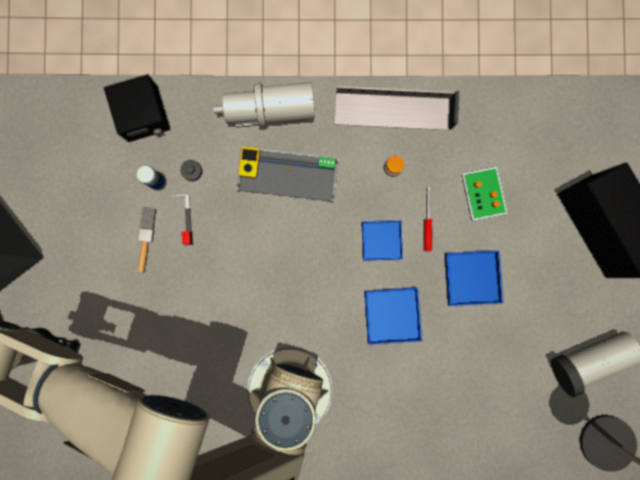

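View pics/scene0.png

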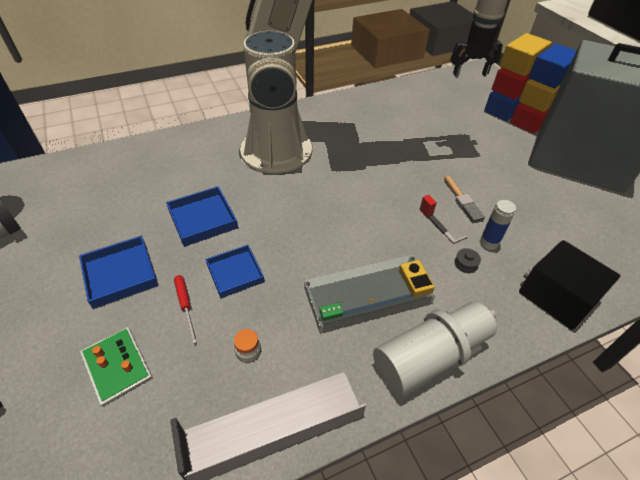

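The top view shows the shelf around (288,175), the probe handle at (186,238) with its foot at about (183,195), and the screwdriver at (428,220). There are three blue dishes, at (382,240), (473,278) and (393,315). The first is the smallest, so it fits the description. The scene view shows a brass dot under the shelf near (371,301). Next I'll enlarge and measure.

```bash
cat > h.py <<'E'
from rig import *
import numpy as np, cv2
from scipy.spatial.transform import Rotation as Ro
def px2w(f,uv,z):
    K,d,R,t=[np.array(f[k],float) for k in("intrinsics","distortion","R","t")]
    n=cv2.undistortPoints(np.array(uv,float).reshape(-1,1,2),K,d).reshape(-1,2)
    c=-R.T@t; r=np.c_[n,np.ones(len(n))]@R
    z=np.broadcast_to(z,len(n)); return c+r*((z-c[2])/r[:,2])[:,None]
def w2px(f,X):
    R,t=np.array(f["R"]),np.array(f["t"]); 
    return cv2.projectPoints(np.array(X,float).reshape(-1,3),cv2.Rodrigues(R)[0],t,np.array(f["intrinsics"]),np.array(f["distortion"]))[0].reshape(-1,2)
E
python3 - <<'E'
from h import *
f=grab_frame("top"); g=grab_frame("scene")
a=f["pixels"][130:270,110:350]; b=g["pixels"][170:350,200:500]; c=f["pixels"][205:355,350:510]
A=np.zeros((600,800,3),np.uint8)
A[:350,:600]=cv2.resize(a,(600,350),interpolation=3)[:,:600]
A[350:,:416]=cv2.resize(b,(416,250),interpolation=3); A[350:,420:686]=cv2.resize(c,(266,250))
cv2.imwrite("pics/c1.png",A[:,:,::-1])
print(px2w(f,[[186,238],[183,195],[240,190],[333,200],[382,240],[428,220],[191,170],[146,250]],[56,8,38,38,25,15,20,10]).round())
print(px2w(g,[[371,301],[428,205]],[10,56]).round())
E
```

```text
[[ 457.  310.   56.]
 [ 594.  330.    8.]
 [ 605.  151.   38.]
 [ 574. -131.   38.]
 [ 453. -281.   25.]
 [ 515. -424.   15.]
 [ 669.  304.   20.]
 [ 424.  441.   10.]]
[[681.   3.  10.]
 [481. 292.  56.]]
```

View pics/c1.png

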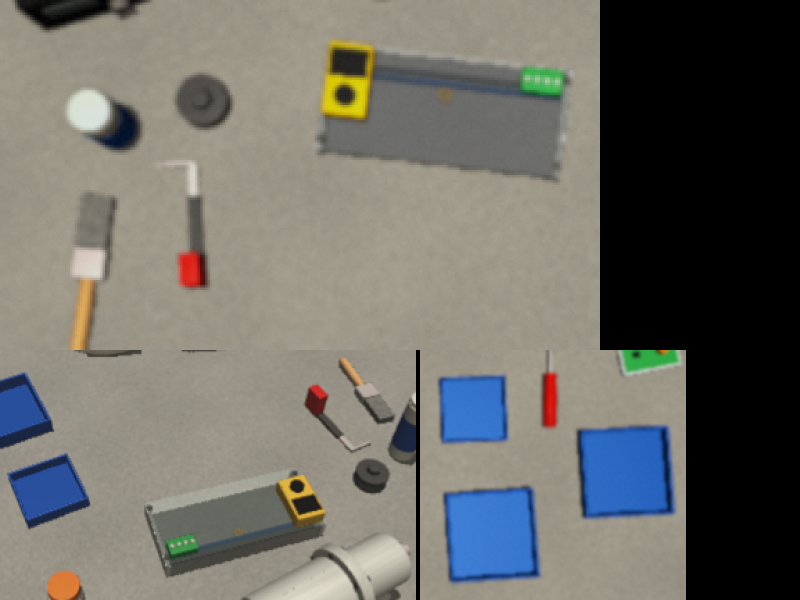

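Call:
{"api": "play_rows", "payload": {
  "moves": [
    [[-0.03,-0.017,0],[0,0,0],100],
    [[-0.03,-0.017,0],[0,0,0],100],
    [[-0.03,-0.017,0],[0,0,0],100],
    [[-0.03,-0.017,0],[0,0,0],100],
    [[-0.03,-0.017,0],[0,0,0],100],
    [[-0.03,-0.017,0],[0,0,0],100],
    [[-0.03,-0.017,0],[0,0,0],100],
    [[-0.03,-0.017,0],[0,0,0],100],
    [[-0.03,-0.017,0],[0,0,0],100],
    [[-0.03,-0.017,0],[0,0,0],100],
    [[-0.03,-0.017,0],[0,0,0],100],
    [[0,0,0],[0,0,0.1],100],
    [[0,0,0],[0,0,0],100],
    [[0,0,0],[0,0,0],100]
  ]
}}

```text
clock: 1.6
eef_pos: [443.4, 322.4, 231.2]
tcp_rot: [-3.141, -0.0, 2.747]
contact_force: [-0.4, 0.1, 0.9]
opening: 0.999
```

Run:
```python
from h import *
f=grab_frame("wrist"); s=sense()
cv2.imwrite("pics/w1.png",f["pixels"][:,:,::-1])
print(s["eef_pos"],s["tcp_rot"],s["contact_force"],s["qpos"])
R,t=np.array(f["R"]),np.array(f["t"]);print(-R.T@t,R)
np.save("w1.npy",f,allow_pickle=True)
```

```text
[443.30787964 322.64176631 231.20421497] [-3.14145698e+00 -1.95214689e-04  2.74760587e+00] [-0.02975663  0.83022442  0.35591238] [ 6.26349017e-01  2.34380095e-01  1.79833726e+00  1.06567061e-04
  1.10909305e+00 -5.50508019e-01]
[373.05915206 351.93939318 373.6762597 ] [[ 3.84726859e-01  9.23030396e-01 -3.64251829e-04]
 [ 8.81440315e-01 -3.67274583e-01  2.96938297e-01]
 [ 2.73949293e-01 -1.14561204e-01 -9.54896599e-01]]
```

View pics/w1.png

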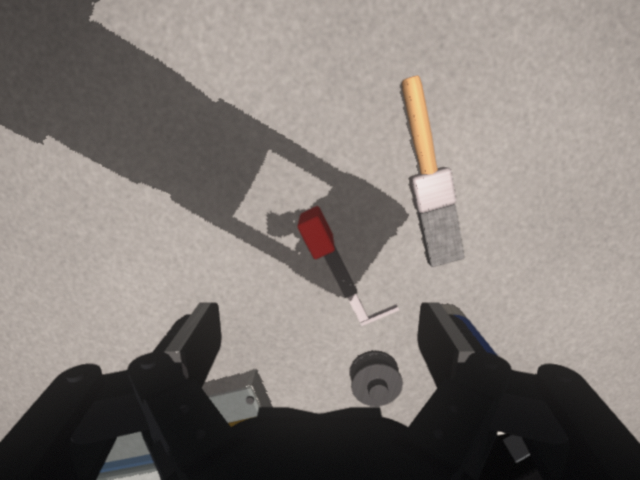

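Run:
```python
from h import *
f=np.load("w1.npy",allow_pickle=True).item()
a=f["pixels"][195:335,285:415]
cv2.imwrite("pics/c2.png",cv2.convertScaleAbs(cv2.resize(a,None,fx=4.2,fy=4.2,interpolation=cv2.INTER_CUBIC),alpha=1.5)[:,:,::-1])
```

```text
(no output)
```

View pics/c2.png

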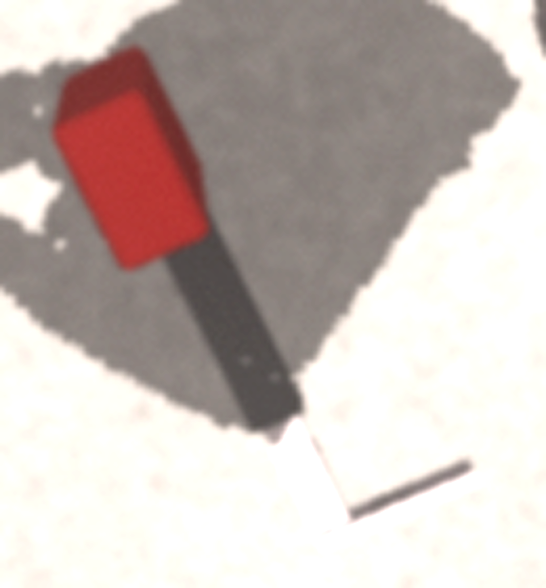

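Run:
```python
from h import *
f=np.load("w1.npy",allow_pickle=True).item()
P=lambda c,z:px2w(f,np.array(c)/4.2+[285,195],z)
H=P([[55,128],[140,90],[208,227],[130,270]],56);print(H.round(1),H.mean(0))
e=lambda a,b:(np.linalg.norm(a-b),np.arctan2(*(b-a)[1::-1]))
print(e(H[0],H[3]),e(H[1],H[2]),e(H[0],H[1]),e(H[3],H[2]))
F=P([[352,517],[470,465],[302,408],[258,430]],[0,0,8,8]);print(F.round(1)); print(e(F[0],F[1]))
F=P([[352,517],[470,465]],[8,8]);print(F.round(1))
a=f["pixels"][290:330,340:405]
cv2.imwrite("pics/c3.png",cv2.resize(a,None,fx=10,fy=10,interpolation=cv2.INTER_CUBIC)[:,:,::-1])
```

```text
[[441.2 301.7  56. ]
 [440.5 323.   56. ]
 [476.8 325.1  56. ]
 [479.6 304.1  56. ]] [459.52289823 313.46772805  56.        ]
(np.float64(38.492561304904605), np.float64(0.06377450923180546)) (np.float64(36.35719405433522), np.float64(0.05614384263001741)) (np.float64(21.360515131896275), np.float64(1.6049440745474473)) (np.float64(21.12729220437286), np.float64(1.7058032391537927))
[[594.8 326.    0. ]
 [592.1 363.5   0. ]
 [552.2 325.4   8. ]
 [553.8 311.6   8. ]]
(np.float64(37.627111505867504), np.float64(1.6429642047625341))
[[590.  326.5   8. ]
 [587.4 363.3   8. ]]
```

View pics/c3.png

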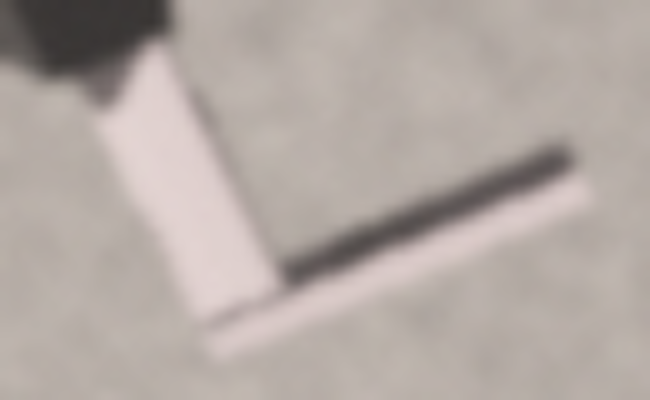

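Run:
```python
from h import *
f=np.load("w1.npy",allow_pickle=True).item()
F=px2w(f,[[361.5,326.2],[399.2,309.8]],8);d=F[1]-F[0];print(F,np.linalg.norm(d),np.arctan2(d[1],d[0])-np.pi/2)
for y in (.06,.075): print([ [(p-[459.5,313.5,0])@[np.cos(y),np.sin(y),0],(p-[459.5,313.5,0])@[-np.sin(y),np.cos(y),0]] for p in F])
s=sense();r=Ro.from_euler("xyz",s["tcp_rot"]);print(r.inv().apply(np.array([459.5,313.5,150])-s["eef_pos"]))
```

```text
[[597.08755677 314.49553111   8.        ]
 [593.65760023 364.0708649    8.        ]] 49.69384591356437 0.06907667763238101
[[np.float64(137.39966948681715), np.float64(-7.256561452139186)], [np.float64(136.94862066056325), np.float64(42.4352374349751)]]
[[np.float64(137.27536797381296), np.float64(-9.316662860140163)], [np.float64(137.5697189215849), np.float64(40.37631128309888)]]
[-18.47670431  -2.2146473   81.20091081]
```

The enlarged crops show the probe handle's top at about (317,233) in the full image. The foot's front edge runs (361.5,326)–(399,310), 49.7 mm long against the 49.5 given. The probe yaw is 0.069, and the foot end is about 137.5 mm from the origin. Moving to the grasp.

Call:
{"api": "play_rows", "payload": {
  "moves": [
    [[-0.0185,-0.0033,0.02],[0,0,0],100],
    [[0,0,0.02],[0,0,-0.092],100],
    [[0,0,0.02],[0,0,-0.092],100],
    [[0,0,0.02],[0,0,-0.092],100],
    [[0,0,0.02],[0,0,-0.092],100],
    [[0,0,0.02],[0,0,-0.092],100],
    [[0,0,0.02],[0,0,0],100],
    [[0,0,0.02],[0,0,0],100],
    [[0,0,0.02],[0,0,0],100],
    [[0,0,0.02],[0,0,0],100],
    [[0,0,0.01],[0,0,0],100],
    [[0,0,0],[0,0,0],100],
    [[0,0,0],[0,0,0],100]
  ],
  "squeeze": 60
}}

```text
clock: 2.95
eef_pos: [459.5, 312.6, 21.7]
tcp_rot: [3.141, 0.0, -3.077]
contact_force: [-0.7, -0.2, -0.0]
opening: 1.001
```

Call:
{"api": "play_rows", "payload": {
  "moves": [
    [[0,0,0],[0,0,-0.004],40],
    [[0,0,0],[0,0,0],40],
    [[0,0,0],[0,0,0],35],
    [[0,0,0],[0,0,0],33],
    [[0,0,0],[0,0,0],20],
    [[0,0,0],[0,0,0],10],
    [[0,0,0],[0,0,0],10],
    [[0,0,0],[0,0,0],10]
  ],
  "squeeze": 60
}}

```text
clock: 3.75
eef_pos: [459.7, 312.2, 21.7]
tcp_rot: [3.141, 0.0, -3.074]
contact_force: [-1.3, -0.3, 5.4]
opening: 0.272
```

Run:
```python
from h import *
s=sense();print(s)
f=grab_frame("wrist");cv2.imwrite("pics/w2.png",f["pixels"][:,:,::-1])
```

```text
{'clock': 3.75, 'qpos': array([ 5.93970345e-01,  5.30840986e-01,  1.92453033e+00, -5.85231533e-05,
        6.85726701e-01, -1.04395190e+00]), 'qvel': array([ 9.00722962e-05, -3.33678915e-04,  2.29743441e-04, -5.41506586e-04,
        3.38497067e-04, -1.72808135e-03]), 'joint_efforts': array([ 2.29470399e-01, -5.68945742e+01, -2.07230920e+01,  4.63492738e-02,
       -4.00413070e-01, -1.02365721e-02]), 'eef_pos': array([459.70214642, 312.24132246,  21.73926478]), 'tcp_rot': array([ 3.14137600e+00,  4.46205714e-04, -3.07442150e+00]), 'contact_force': array([-1.3270791 , -0.33672161,  5.37293632]), 'wrist_torque': array([-0.08721095,  0.16652494, -0.02525974]), 'opening': 0.2724122853650887}
```

Call:
{"api": "play_rows", "payload": {
  "moves": [
    [[0,0,-0.005],[0,0,0],10],
    [[0,0,-0.015],[0,0,0],10],
    [[0,0,-0.03],[0,0,0],10],
    [[0,0,-0.04],[0,0,0],10],
    [[0,0,-0.05],[0,0,0],10],
    [[0,0,-0.05],[0,0,0],10],
    [[0,0,-0.03],[0,0,0],10],
    [[0,0,-0.02],[0,0,0],10],
    [[-0.01,-0.013,0],[0,0,0],10],
    [[-0.02,-0.027,0],[0,0,0],10],
    [[-0.03,-0.04,0],[0,0,0],10],
    [[-0.03,-0.04,0],[0,0,0],10],
    [[-0.03,-0.04,0],[0,0,0],10],
    [[-0.03,-0.04,0],[0,0,0],10],
    [[-0.03,-0.04,0],[0,0,0],10],
    [[-0.03,-0.04,0],[0,0,0],10],
    [[-0.02,-0.027,0],[0,0,0],10],
    [[-0.01,-0.013,0],[0,0,0.09],10],
    [[0,0,0],[0,0,0.09],10],
    [[0,0,0],[0,0,0],10]
  ]
}}

```text
clock: 5.8
eef_pos: [719.9, 7.2, 259.6]
tcp_rot: [-3.141, -0.003, 3.026]
contact_force: [-0.5, 1.2, -2.5]
opening: 0.273
```

Run:
```python
from h import *
f=grab_frame("wrist"); s=sense()
cv2.imwrite("pics/w3.png",f["pixels"][:,:,::-1]);np.save("w3.npy",f,allow_pickle=True)
print(s["eef_pos"],s["tcp_rot"],s["contact_force"],s["opening"])
```

```text
[719.76106683   7.89317865 259.96819726] [-3.14123351e+00 -2.16893396e-03  3.02987865e+00] [-0.18605045  0.7006589  -1.11864309] 0.2705888718271834
```

View pics/w3.png

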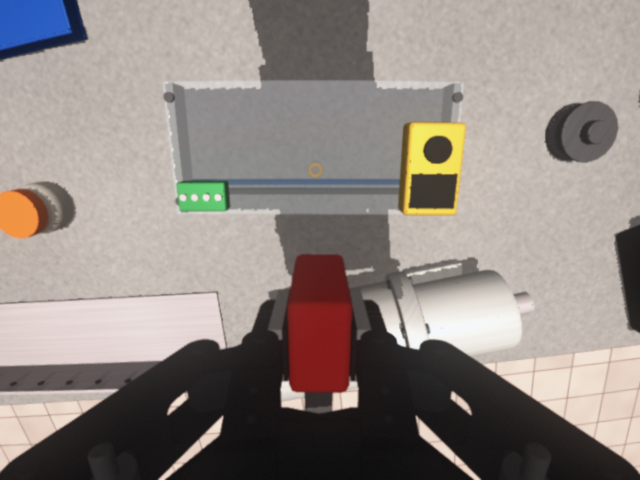

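Run:
```python
from h import *
f=np.load("w3.npy",allow_pickle=True).item()
p=f["pixels"]; A=np.zeros((590,800,3),np.uint8)
r=lambda a,s:cv2.resize(a,None,fx=s,fy=s,interpolation=cv2.INTER_CUBIC)
A[:240,:390]=r(p[70:110,155:220],6); A[:240,400:790]=r(p[70:110,410:475],6)
A[250:586,:480]=r(p[150:192,285:345],8); A[250:450,500:800]=r(p[190:230,410:470],5)
cv2.imwrite("pics/c4.png",A[:,:,::-1])
```

```text
(no output)
```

View pics/c4.png

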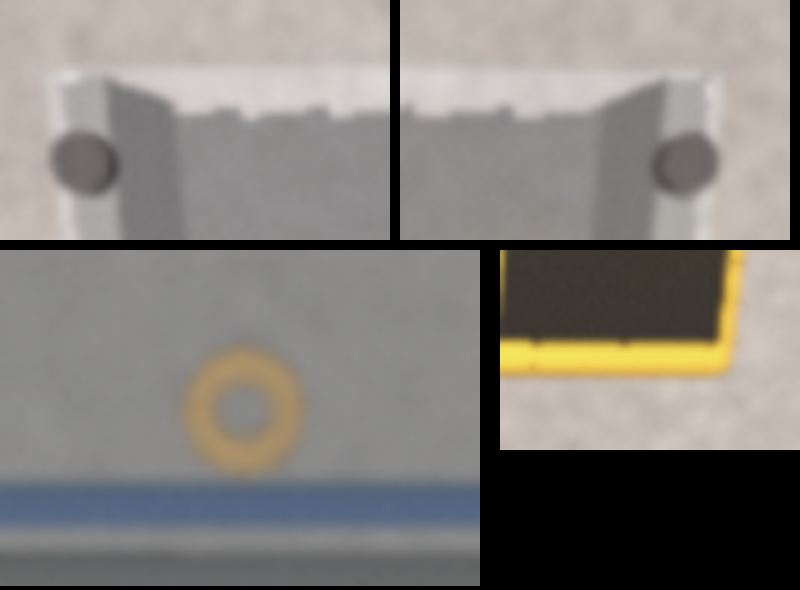

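Run:
```python
from h import *
f=np.load("w3.npy",allow_pickle=True).item()
E=px2w(f,[[163,81.7],[463.7,81.7]],38);L=np.linalg.norm(E[1]-E[0])
y=(E[1]-E[0])/L; x=np.array([y[1],-y[0],0]); o=E.mean(0)
print(E.round(1),L,"origin",o,"yaw",np.arctan2(x[1],x[0]))
S=px2w(f,[[315.5,170.1],[315.5,178.7],[240,181],[400,179.5]],[10,14,14,14])
for s in S: print(s.round(1),(s-o)@x,(s-o)@y)
g=grab_frame("top");G=px2w(g,[[382,240]],4);print(G)
s=sense();print(s["eef_pos"],s["tcp_rot"])
# foot front edge in tool frame from w1 measurement at grasp
```

```text
[[ 573.1 -131.4   38. ]
 [ 607.8  164.5   38. ]] 297.9057540034167 origin [590.43414113  16.58656843  38.        ] yaw -0.11675362561815635
[679.8   7.9  10. ] 89.77815957529118 1.8236724183678263
[688.9   6.9  14. ] 98.96588834609665 1.847031170353537
[681.5 -78.3  14. ] 101.46014727691235 -83.59078942637842
[700.7 101.6  14. ] 99.60905606582921 97.30232820793546
[[ 454.28329545 -283.6776782     4.        ]]
[719.75510503   8.4259926  260.34059854] [-3.14130600e+00 -1.68734529e-03  3.03117129e+00]
```

Call:
{"api": "play_rows", "payload": {
  "moves": [
    [[0.01,0,0],[0,0,0.006],10],
    [[0.025,-0.006,0],[0,0,0],10],
    [[0.035,-0.008,0],[0,0,0],10],
    [[0.035,-0.008,0],[0,0,0],10],
    [[0.035,-0.008,0],[0,0,0],10],
    [[0.035,-0.008,0],[0,0,0],10],
    [[0.035,-0.008,0],[0,0,0],10],
    [[0.035,-0.008,0],[0,0,0],10],
    [[0.03,-0.006,0],[0,0,0],10],
    [[0.015,-0.004,0],[0,0,0],10],
    [[0.009,-0.002,0],[0,0,0],10],
    [[0,0,0.02],[0,0,0],10],
    [[0,0,0.03],[0,0,0],10],
    [[0,0,0.04],[0,0,0],10],
    [[0,0,0.04],[0,0,0],10],
    [[0,0,0.03],[0,0,0],10],
    [[0,0,0.02],[0,0,0],10],
    [[0,0,0.01],[0,0,0],10],
    [[0,0,0],[0,0,0],10],
    [[0,0,0],[0,0,0],10]
  ]
}}

```text
clock: 7.9
eef_pos: [416.5, -21.2, 71.8]
tcp_rot: [3.142, 0.001, 3.023]
contact_force: [0.4, -0.5, -1.6]
opening: 0.273
```

```bash
cat > st.py <<'E'
from h import *
o=np.array([590.43,16.59,0]);a=-.11675
x=np.array([np.cos(a),np.sin(a),0]);y=np.array([-np.sin(a),np.cos(a),0])
s=sense();p=s["eef_pos"]-o
print("shelf",(p@x).round(2),(p@y).round(2),p[2].round(2),"rot",s["tcp_rot"].round(4),"F",[(s["contact_force"]@v).round(2) for v in(x,y)],s["contact_force"][2].round(2),"M",s["wrist_torque"].round(3),"op",s["opening"].round(3),s["clock"])
E
python3 st.py
```

```text
Traceback (most recent call last):
  File "st.py", line 5, in <module>
    print("shelf",(p@x).round(2),(p@y).round(2),p[2].round(2),"rot",s["tcp_rot"].round(4),"F",[(s["contact_force"]@v).round(2) for v in(x,y)],s["contact_force"][2].round(2),"M",s["wrist_torque"].round(3),"op",s["opening"].round(3),s["clock"])
                                                                                                                                                                                                                 ^^^^^^^^^^^^^^^^^^
AttributeError: 'float' object has no attribute 'round'
```

Call:
{"api": "play_rows", "payload": {
  "moves": [
    [[0,-0.001,0.02],[0,0,-0.002],10],
    [[0,0,0.015],[0,0,0],10],
    [[0,0,0.01],[0,0,0],10],
    [[0,0,0.0036],[0,0,0],10],
    [[0,0,0],[0,0,0],10],
    [[0,0,0],[0,0,0],10]
  ]
}}

```text
clock: 8.5
eef_pos: [416.1, -22.2, 23.3]
tcp_rot: [3.142, 0.001, 3.025]
contact_force: [0.0, -0.3, -1.6]
opening: 0.273
```

```bash
sed -i 's/s\["opening"\].round(3)/round(s["opening"],3)/' st.py; python3 st.py
python3 - <<'E'
from h import *
g=grab_frame("scene");cv2.imwrite("pics/s2.png",cv2.resize(g["pixels"][170:350,220:460],None,fx=3.3,fy=3.3,interpolation=cv2.INTER_CUBIC)[:,:,::-1])
E
```

```text
shelf -168.63 -58.82 23.27 rot [3.1415e+00 9.0000e-04 3.0248e+00] F [np.float64(0.06), np.float64(-0.31)] -1.59 M [0.024 0.043 0.034] op 0.273 8.5
```

View pics/s2.png

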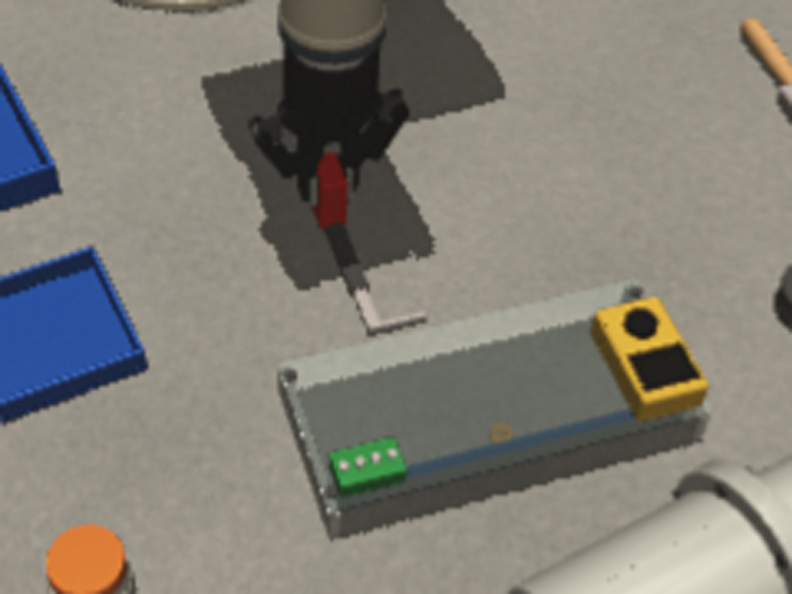

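The probe is held level, with its foot (crop 375–425, 320) in front of the shelf and the spacer visible at crop (500,433). Inserting to just short of the strip.

Call:
{"api": "play_rows", "payload": {
  "moves": [
    [[-0.005,0,0],[0,0,0],10],
    [[-0.01,0,0],[0,0,0],10],
    [[-0.015,0,0],[0,0,0],10],
    [[-0.015,0,0],[0,0,0],10],
    [[-0.015,0,0],[0,0,0],10],
    [[-0.015,0,0],[0,0,0],10],
    [[-0.015,0,0],[0,0,0],10],
    [[-0.012,0,0],[0,0,0],10],
    [[-0.008,0,0],[0,0,0],10],
    [[-0.005,0,0],[0,0,0],10],
    [[-0.003,0,0],[0,0,0],10],
    [[0,0,0],[0,0,0],10],
    [[0,0,0],[0,0,0],10]
  ]
}}

```text
clock: 9.85
eef_pos: [532.2, -35.9, 22.6]
tcp_rot: [-3.142, -0.001, 3.025]
contact_force: [-0.8, 0.2, -1.0]
opening: 0.275
```

```bash
python3 st.py
```

```text
shelf -51.73 -58.89 22.6 rot [-3.1416e+00 -7.0000e-04  3.0248e+00] F [np.float64(-0.79), np.float64(0.15)] -0.98 M [0.033 0.074 0.009] op 0.275 9.85
```

Call:
{"api": "play_rows", "payload": {
  "moves": [
    [[-0.002,0,-0.0006],[0,0,0],10],
    [[-0.002,0,0],[0,0,0],10],
    [[-0.002,0,0],[0,0,0],10],
    [[-0.002,0,0],[0,0,0],10],
    [[-0.001,0,0],[0,0,0],10],
    [[-0.001,0,0],[0,0,0],10],
    [[0,0,0],[0,0,0],10]
  ]
}}

```text
clock: 10.55
eef_pos: [542.8, -37.1, 23.3]
tcp_rot: [3.142, 0.0, 3.025]
contact_force: [-0.5, -0.6, -2.2]
opening: 0.272
```

```bash
python3 st.py
```

```text
shelf -41.06 -58.86 23.26 rot [3.1416 0.     3.0248] F [np.float64(-0.47), np.float64(-0.62)] -2.24 M [-0.051  0.025 -0.023] op 0.272 10.55
```

Now 0.5 mm steps, checking every 1.5 mm.

Call:
{"api": "play_rows", "payload": {
  "moves": [
    [[-0.0005,0,0],[0,0,0],10],
    [[-0.0005,0,0],[0,0,0],10],
    [[-0.0005,0,0],[0,0,0],10],
    [[-0.0005,0,0],[0,0,0],10],
    [[0,0,0],[0,0,0],10]
  ]
}}

```text
clock: 11.05
eef_pos: [544.8, -37.3, 23.3]
tcp_rot: [-3.142, 0.0, 3.025]
contact_force: [-0.1, -1.0, -2.1]
opening: 0.272
```

```bash
python3 st.py
```

```text
shelf -39.09 -58.85 23.3 rot [-3.1416e+00  1.0000e-04  3.0248e+00] F [np.float64(-0.02), np.float64(-0.97)] -2.1 M [-0.019  0.093 -0.001] op 0.272 11.05
```

Call:
{"api": "play_rows", "payload": {
  "moves": [
    [[-0.0005,0,0],[0,0,0],10],
    [[-0.0005,0,0],[0,0,0],10],
    [[0,0,0],[0,0,0],10]
  ]
}}

```text
clock: 11.35
eef_pos: [545.8, -37.4, 23.3]
tcp_rot: [-3.142, 0.0, 3.025]
contact_force: [-0.1, -0.1, -1.6]
opening: 0.273
```

```bash
python3 st.py
```

```text
shelf -38.07 -58.86 23.29 rot [-3.1416e+00  1.0000e-04  3.0249e+00] F [np.float64(-0.08), np.float64(-0.08)] -1.57 M [-0.004  0.076 -0.011] op 0.273 11.35
```

Call:
{"api": "play_rows", "payload": {
  "moves": [
    [[-0.0005,0,0],[0,0,0],10],
    [[-0.0005,0,0],[0,0,0],10],
    [[0,0,0],[0,0,0],10]
  ]
}}

```text
clock: 11.65
eef_pos: [546.8, -37.6, 23.3]
tcp_rot: [3.142, 0.0, 3.025]
contact_force: [-0.2, -0.2, -2.0]
opening: 0.27
```

```bash
python3 st.py
```

```text
shelf -37.06 -58.86 23.3 rot [3.1416e+00 1.0000e-04 3.0248e+00] F [np.float64(-0.15), np.float64(-0.2)] -2.0 M [0.008 0.043 0.054] op 0.27 11.65
```

Call:
{"api": "play_rows", "payload": {
  "moves": [
    [[-0.0005,0,0],[0,0,0],10],
    [[0,0,0],[0,0,0],10]
  ]
}}

```text
clock: 11.85
eef_pos: [547.2, -37.6, 23.3]
tcp_rot: [3.142, 0.0, 3.025]
contact_force: [0.3, -0.8, -1.7]
opening: 0.273
```

```bash
python3 st.py
```

```text
shelf -36.59 -58.85 23.29 rot [3.1416e+00 1.0000e-04 3.0248e+00] F [np.float64(0.38), np.float64(-0.72)] -1.7 M [ 0.034  0.052 -0.006] op 0.273 11.85
```

Call:
{"api": "play_rows", "payload": {
  "moves": [
    [[-0.0005,0,0],[0,0,0],10],
    [[-0.0005,0,0],[0,0,0],10],
    [[0,0,0],[0,0,0],10]
  ]
}}

```text
clock: 12.15
eef_pos: [547.7, -37.7, 23.2]
tcp_rot: [-3.142, -0.001, 3.025]
contact_force: [-2.3, -0.1, -0.2]
opening: 0.272
```

```bash
python3 st.py
```

```text
shelf -36.14 -58.92 23.17 rot [-3.1415e+00 -1.0000e-03  3.0248e+00] F [np.float64(-2.28), np.float64(-0.34)] -0.21 M [0.053 0.264 0.029] op 0.272 12.15
```

Call:
{"api": "play_rows", "payload": {
  "moves": [
    [[-0.0005,0,0],[0,0,0],10],
    [[0,0,0],[0,0,0],10]
  ]
}}

```text
clock: 12.35
eef_pos: [548.0, -37.8, 23.2]
tcp_rot: [-3.141, -0.001, 3.025]
contact_force: [-4.4, -0.9, 0.5]
opening: 0.274
```

```bash
python3 st.py
```

```text
shelf -35.79 -58.94 23.17 rot [-3.1415e+00 -1.2000e-03  3.0249e+00] F [np.float64(-4.29), np.float64(-1.43)] 0.52 M [0.036 0.527 0.085] op 0.274 12.35
```

Strip felt: contact at shelf x ≈ −36.5 (strip about 100.8 mm), pressing 4 N. I'll ease off slightly and sweep left behind the spacer.

Call:
{"api": "play_rows", "payload": {
  "moves": [
    [[0.0005,0,0],[0,0,0],10],
    [[0,0.001,0],[0,0,0],10],
    [[0,0.0015,0],[0,0,0],10],
    [[0,0.0015,0],[0,0,0],10],
    [[0,0.0015,0],[0,0,0],10],
    [[0,0.0015,0],[0,0,0],10]
  ]
}}

```text
clock: 12.95
eef_pos: [548.7, -30.7, 23.2]
tcp_rot: [-3.142, -0.001, 3.025]
contact_force: [-3.6, -1.5, -1.7]
opening: 0.272
```

```bash
python3 st.py
```

```text
shelf -35.92 -51.79 23.17 rot [-3.1415e+00 -5.0000e-04  3.0248e+00] F [np.float64(-3.38), np.float64(-1.95)] -1.69 M [-0.416  0.832 -0.134] op 0.272 12.95
```

Call:
{"api": "play_rows", "payload": {
  "moves": [
    [[0,0.0015,0],[0,0,0],10],
    [[0,0.0015,0],[0,0,0],10],
    [[0,0.0015,0],[0,0,0],10],
    [[0,0.0015,0],[0,0,0],10]
  ]
}}

```text
clock: 13.35
eef_pos: [549.5, -24.7, 23.2]
tcp_rot: [-3.142, -0.0, 3.025]
contact_force: [-3.1, -2.6, -1.3]
opening: 0.272
```

```bash
python3 st.py
```

```text
shelf -35.82 -45.79 23.23 rot [-3.1415e+00 -3.0000e-04  3.0247e+00] F [np.float64(-2.74), np.float64(-2.89)] -1.25 M [-0.421  0.851 -0.194] op 0.272 13.35
```

Call:
{"api": "play_rows", "payload": {
  "moves": [
    [[0,0.0015,0],[0,0,0],10],
    [[0,0.0015,0],[0,0,0],10],
    [[0,0.0015,0],[0,0,0],10],
    [[0,0.0015,0],[0,0,0],10],
    [[0,0.0015,0],[0,0,0],10],
    [[0,0.0015,0],[0,0,0],10]
  ]
}}

```text
clock: 13.95
eef_pos: [550.6, -15.7, 23.3]
tcp_rot: [-3.142, -0.0, 3.025]
contact_force: [-5.2, -2.7, -1.4]
opening: 0.274
```

```bash
python3 st.py
```

```text
shelf -35.78 -36.75 23.26 rot [-3.1416e+00 -2.0000e-04  3.0248e+00] F [np.float64(-4.84), np.float64(-3.28)] -1.42 M [-0.448  0.93  -0.186] op 0.274 13.95
```

Call:
{"api": "play_rows", "payload": {
  "moves": [
    [[0,0.0015,0],[0,0,0],10],
    [[0,0.0015,0],[0,0,0],10],
    [[0,0.0015,0],[0,0,0],10],
    [[0,0.0015,0],[0,0,0],10],
    [[0,0.0015,0],[0,0,0],10],
    [[0,0.0015,0],[0,0,0],10],
    [[0,0.0015,0],[0,0,0],10]
  ]
}}

```text
clock: 14.65
eef_pos: [551.8, -5.3, 23.3]
tcp_rot: [-3.142, -0.0, 3.025]
contact_force: [-4.1, -2.7, -2.5]
opening: 0.27
```

```bash
python3 st.py
python3 - <<'E'
from h import *
g=grab_frame("scene");cv2.imwrite("pics/s3.png",cv2.resize(g["pixels"][245:325,290:430],None,fx=5.5,fy=5.5,interpolation=cv2.INTER_CUBIC)[:,:,::-1])
E
```

```text
shelf -35.77 -26.26 23.26 rot [-3.1416e+00 -2.0000e-04  3.0247e+00] F [np.float64(-3.78), np.float64(-3.18)] -2.45 M [-0.443  0.857 -0.231] op 0.27 14.65
```

View pics/s3.png

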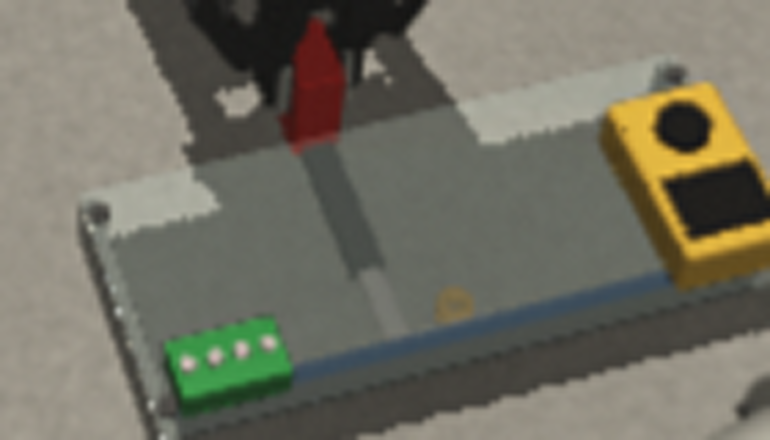

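Run:
```python
from h import *
g=grab_frame("scene")
o=np.array([590.43,16.59,0]);a=-.11675
x=np.array([np.cos(a),np.sin(a),0]);y=np.array([-np.sin(a),np.cos(a),0])
for p in px2w(g,[[371,301],[290+500/5.5*1,245+433/5.5],[290+455/5.5,245+305/5.5],[220+500/3.3,170+433/3.3]],10):print((p-o)@x,(p-o)@y)
```

```text
91.86120747462186 -3.2295061938505527
159.14672391190604 -4.134993110297137
91.57709626088987 1.548879364799502
92.81463704473408 -2.2167768467661397
```

The spacer has moved about 1.2 mm forward and 3.7 mm left (crop 455,305), as expected from the foot wedging behind it. I'll go 10 mm farther left, then pull out.

Call:
{"api": "play_rows", "payload": {
  "moves": [
    [[0,0.0015,0],[0,0,0],10],
    [[0,0.0015,0],[0,0,0],10],
    [[0,0.0015,0],[0,0,0],10],
    [[0,0.0015,0],[0,0,0],10],
    [[0,0.0015,0],[0,0,0],10],
    [[0,0.0015,0],[0,0,0],10],
    [[0,0.001,0],[0,0,0],10]
  ]
}}

```text
clock: 15.45
eef_pos: [553.0, 4.6, 23.2]
tcp_rot: [-3.142, -0.0, 3.025]
contact_force: [-5.1, -1.8, -1.7]
opening: 0.272
```

```bash
python3 st.py
```

```text
shelf -35.76 -16.31 23.25 rot [-3.1416e+00 -2.0000e-04  3.0248e+00] F [np.float64(-4.9), np.float64(-2.4)] -1.73 M [-0.418  0.891 -0.232] op 0.272 15.45
```

Call:
{"api": "play_rows", "payload": {
  "moves": [
    [[0.001,0,0],[0,0,0],10],
    [[0.002,0,0],[0,0,0],10],
    [[0.004,0,0],[0,0,0],10],
    [[0.005,0,0],[0,0,0],10],
    [[0.005,0,0],[0,0,0],10],
    [[0.005,0,0],[0,0,0],10],
    [[0.005,0,0],[0,0,0],10],
    [[0.005,0,0],[0,0,0],10],
    [[0.005,0,0],[0,0,0],10],
    [[0.005,0,0],[0,0,0],10],
    [[0.003,0,0],[0,0,0],10],
    [[0,0,0],[0,0,0],10]
  ]
}}

```text
clock: 16.65
eef_pos: [507.8, 9.8, 23.2]
tcp_rot: [-3.142, -0.001, 3.025]
contact_force: [-1.2, 0.3, -2.1]
opening: 0.273
```

```bash
python3 st.py
python3 - <<'E'
from h import *
g=grab_frame("scene");cv2.imwrite("pics/s4.png",g["pixels"][:,:,::-1])
# brass-coloured pixels in scene inside the shelf area
p=g["pixels"][245:325,290:430].astype(int)
m=(p[...,0]-p[...,2]>25)&(p[...,0]<190)&(p[...,0]-p[...,1]<60)&(p[...,1]-p[...,2]>10)
n,l,st,c=cv2.connectedComponentsWithStats(m.astype(np.uint8))
o=np.array([590.43,16.59,0]);a=-.11675
x=np.array([np.cos(a),np.sin(a),0]);y=np.array([-np.sin(a),np.cos(a),0])
for i in range(1,n):
    if st[i,4]>4:
        w=px2w(g,[c[i]+[290,245]],10)[0]-o; print(c[i]+[290,245],st[i,4],w@x,w@y)
E
```

```text
shelf -81.29 -16.38 23.25 rot [-3.1415e+00 -6.0000e-04  3.0249e+00] F [np.float64(-1.21), np.float64(0.18)] -2.12 M [-0.012  0.093  0.025] op 0.273 16.65
[412.         260.57142857] 7 2.3205608571117673 151.56176099914757
[414.53846154 282.4704142 ] 338 70.67997609240979 126.83001123463951
[413.63157895 267.5       ] 38 25.18743264280371 145.6548229426273
[365.42424242 285.57575758] 33 43.84774953602751 0.2804036171219567
```

Call:
{"api": "play_rows", "payload": {
  "moves": [
    [[0.003,0,0],[0,0,0],10],
    [[0.005,0,0],[0,0,0],10],
    [[0.006,0,0],[0,0,0],10],
    [[0.007,0,0],[0,0,0],10],
    [[0.007,0,0],[0,0,0],10],
    [[0.007,0,0],[0,0,0],10],
    [[0.007,0,0],[0,0,0],10],
    [[0.007,0,0],[0,0,0],10],
    [[0.007,0,0],[0,0,0],10],
    [[0.007,0,0],[0,0,0],10],
    [[0.007,0,0],[0,0,0],10],
    [[0.007,0,0],[0,0,0],10],
    [[0.007,0,0],[0,0,0],10],
    [[0.007,0,0],[0,0,0],10],
    [[0.007,0,0],[0,0,0],10],
    [[0.006,0,0],[0,0,0],10],
    [[0.005,0,0],[0,0,0],10],
    [[0.003,0,0],[0,0,0],10],
    [[0.001,0,0],[0,0,0],10],
    [[0,0,0],[0,0,0],10]
  ]
}}

```text
clock: 18.7
eef_pos: [396.2, 22.9, 23.3]
tcp_rot: [-3.142, 0.0, 3.025]
contact_force: [0.1, 0.5, -1.4]
opening: 0.272
```

```bash
python3 st.py
python3 - <<'E'
from h import *
g=grab_frame("scene");f=grab_frame("top")
A=np.zeros((520,800,3),np.uint8)
A[:,:400]=cv2.resize(g["pixels"][170:300,280:380],(400,520),interpolation=2)
A[:,400:]=cv2.resize(f["pixels"][150:280,240:340],(400,520),interpolation=2)
cv2.imwrite("pics/s5.png",A[:,:,::-1])
E
```

```text
shelf -193.65 -16.34 23.3 rot [-3.1416e+00  1.0000e-04  3.0249e+00] F [np.float64(0.03), np.float64(0.54)] -1.4 M [-0.075  0.041 -0.012] op 0.272 18.7
```

View pics/s5.png

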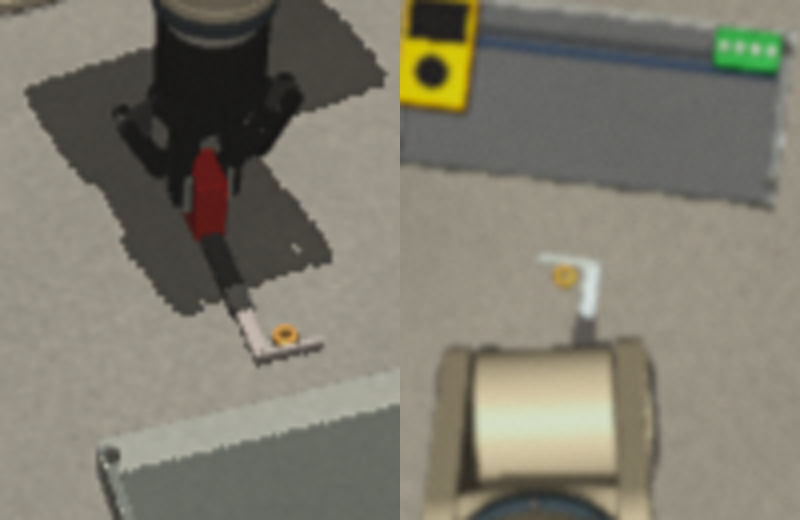

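The spacer sits in the hook, about 60 mm in front of the shelf: scene crop (286,335), top crop (565,275). Now lifting clear and returning the probe.

Call:
{"api": "play_rows", "payload": {
  "moves": [
    [[-0.003,0,0],[0,0,0],10],
    [[0,0,-0.01],[0,0,0],10],
    [[0,0,-0.02],[0,0,0],10],
    [[0,0,-0.03],[0,0,0],10],
    [[0,0,-0.025],[0,0,0],10],
    [[0,0,-0.01],[0,0,0],10],
    [[0,0.014,0],[0,0,0],10],
    [[-0.003,0.03,0],[0,0,0],10],
    [[-0.003,0.03,0],[0,0,0],10],
    [[-0.003,0.035,0],[0,0,0],10],
    [[-0.003,0.035,0],[0,0,0],10],
    [[-0.003,0.035,0],[0,0,0],10],
    [[-0.003,0.035,0],[0,0,0],10],
    [[-0.003,0.03,0],[0,0,0],10],
    [[-0.003,0.03,0],[0,0,0],10],
    [[-0.0024,0.014,0],[0,0,0],10],
    [[0,0.0068,0],[0,0,-0.092],10],
    [[0,0,0],[0,0,-0.092],10],
    [[0,0,0],[0,0,0],10],
    [[0,0,0],[0,0,0],10]
  ]
}}

```text
clock: 20.8
eef_pos: [459.5, 311.7, 118.0]
tcp_rot: [-3.141, -0.001, -3.077]
contact_force: [0.6, -0.5, -1.5]
opening: 0.271
```

Run:
```python
from h import *
s=sense();r=Ro.from_euler("xyz",s["tcp_rot"]);T=np.array([459.7,312.24,21.74])
print(s["eef_pos"],s["tcp_rot"],r.inv().apply(T-s["eef_pos"]), s["tcp_rot"][2]+3.0744)
f=grab_frame("top");print(px2w(f,[[281.25,218.75]],10))
p=f["pixels"][205:235,260:310].astype(int); m=(p[...,0]-p[...,2]>45)
yy,xx=np.nonzero(m);print(len(xx),xx.mean()+260,yy.mean()+205,px2w(f,[[xx.mean()+260,yy.mean()+205]],10))
```

```text
[459.45561664 311.65438561 117.99686329] [-3.14104368e+00 -7.13002824e-04 -3.07725579e+00] [-0.3501597   0.62153277 96.2563114 ] -0.0028557905957891094
[[519.75018435  27.11800468  10.        ]]
38 280.8157894736842 218.31578947368422 [[521.09466296  28.45819343  10.        ]]
```

Call:
{"api": "play_rows", "payload": {
  "moves": [
    [[-0.0003,0.0006,0.01],[0,0,-0.003],10],
    [[0,0,0.02],[0,0,0],10],
    [[0,0,0.025],[0,0,0],10],
    [[0,0,0.02],[0,0,0],10],
    [[0,0,0.012],[0,0,0],10],
    [[0,0,0.005],[0,0,0],10],
    [[0,0,0.002],[0,0,0],10],
    [[0,0,0.001],[0,0,0],10],
    [[0,0,0],[0,0,0],10],
    [[0,0,0],[0,0,0],10]
  ]
}}

```text
clock: 21.85
eef_pos: [460.4, 313.1, 24.0]
tcp_rot: [3.141, 0.001, -3.071]
contact_force: [-0.2, -0.1, -0.8]
opening: 0.274
```

```bash
python3 st.py; python3 -c "
from h import *
print(sense()['eef_pos'])"
```

```text
shelf -163.69 279.39 23.96 rot [ 3.1410e+00  1.0000e-03 -3.0714e+00] F [np.float64(-0.17), np.float64(-0.1)] -0.84 M [-0.028  0.062  0.027] op 0.274 21.85
[460.4016226  313.14359617  23.95954221]
```

Call:
{"api": "play_rows", "payload": {
  "moves": [
    [[0.0007,-0.0009,0.0005],[0,0,0.003],10],
    [[0,0,0.0005],[0,0,0],10],
    [[0,0,0.0005],[0,0,0],10],
    [[0,0,0.0005],[0,0,0],10],
    [[0,0,0],[0,0,0],10],
    [[0,0,0],[0,0,0],10]
  ]
}}

```text
clock: 22.45
eef_pos: [459.4, 311.9, 21.8]
tcp_rot: [3.142, 0.0, -3.074]
contact_force: [-1.4, -1.6, 5.4]
opening: 0.273
```

```bash
python3 st.py; python3 -c "
from h import *
print(sense()['eef_pos'])"
```

```text
shelf -164.55 278.08 21.75 rot [ 3.1416e+00  1.0000e-04 -3.0744e+00] F [np.float64(-1.17), np.float64(-1.73)] 5.41 M [-0.175  0.339  0.019] op 0.273 22.45
[459.39010373 311.94883631  21.75183305]
```

Call:
{"api": "play_rows", "payload": {
  "moves": [
    [[0,0,0],[0,0,0],32],
    [[0,0,0],[0,0,0],40],
    [[0,0,0],[0,0,0],60],
    [[0,0,0],[0,0,0],100],
    [[0,0,0],[0,0,0],100],
    [[0,0,0],[0,0,0],100],
    [[0,0,-0.01],[0,0,0],100],
    [[0,0,-0.02],[0,0,0],100],
    [[0,0,-0.03],[0,0,0],100],
    [[0,0,-0.03],[0,0,0],100],
    [[0,0,-0.03],[0,0,0],100],
    [[0,0,-0.01],[0,0,0],100],
    [[0,0,0],[0,0,0],100],
    [[0,0,0],[0,0,0],100]
  ]
}}

```text
clock: 23.85
eef_pos: [458.9, 311.6, 150.7]
tcp_rot: [-3.141, -0.001, -3.074]
contact_force: [0.4, 0.3, 0.2]
opening: 1.002
```

Run:
```python
from h import *
s=sense();print(s["eef_pos"],s["tcp_rot"],s["opening"],s["contact_force"])
f=grab_frame("wrist");np.save("w4.npy",f,allow_pickle=True);cv2.imwrite("pics/w4.png",f["pixels"][:,:,::-1])
g=grab_frame("top"); old=cv2.imread("pics/top0.png")[:,:,::-1]
def red(p,z=56):
    q=p[225:255,170:205].astype(int); m=(q[...,0]>120)&(q[...,1]<60); y,x=np.nonzero(m); return len(x),px2w(g,[[x.mean()+170,y.mean()+225]],z)
print(red(old),red(g["pixels"]))
# wrist: handle top corners
q=f["pixels"].astype(int); m=((q[...,0]>2.2*q[...,1])&(q[...,0]>60)).astype(np.uint8)
n,l,st,c=cv2.connectedComponentsWithStats(m); i=1+st[1:,4].argmax(); print(st[i],c[i])
```

```text
[458.90916657 311.63427251 150.69872319] [-3.14124695e+00 -6.05796427e-04 -3.07441874e+00] 1.0021837399776166 [0.38492415 0.34731565 0.1911899 ]
(91, array([[459.63646096, 309.98138456,  56.        ]])) (0, array([[nan, nan, nan]]))
[ 304  207   32   63 1908] [319.38417191 238.55922432]<stdin>:6: RuntimeWarning: Mean of empty slice.
  ret = ret.dtype.type(ret / rcount)
```

Call:
{"api": "play_rows", "payload": {
  "moves": [
    [[-0.002,-0.015,0],[0,0,0],100],
    [[-0.004,-0.03,0],[0,0,0],100],
    [[-0.006,-0.04,0],[0,0,0],100],
    [[-0.006,-0.04,0],[0,0,0],100],
    [[-0.006,-0.04,0],[0,0,0],100],
    [[-0.006,-0.04,0],[0,0,0],100],
    [[-0.006,-0.036,0],[0,0,0],100],
    [[-0.004,-0.03,0],[0,0,0],100],
    [[-0.002,-0.016,0],[0,0,0],100],
    [[0,0,0],[0,0,0],100],
    [[0,0,0],[0,0,0],100]
  ]
}}

```text
clock: 25.05
eef_pos: [519.9, 27.9, 150.6]
tcp_rot: [3.141, -0.001, -3.076]
contact_force: [0.6, -0.5, 0.6]
opening: 0.998
```

Run:
```python
from h import *
s=sense();print(s["eef_pos"],s["tcp_rot"])
f=grab_frame("wrist");np.save("w5.npy",f,allow_pickle=True)
g=grab_frame("top"); old=cv2.imread("pics/top0.png")[:,:,::-1]
def red(p,z=56):
    q=p[225:255,170:205].astype(int); m=(q[...,0]>120)&(q[...,1]<60); y,x=np.nonzero(m); return len(x),px2w(g,[[x.mean()+170,y.mean()+225]],z)
print(red(old),red(g["pixels"]))
def foot(p):
    q=p[190:232,165:200].astype(int); m=q.min(2)>185; y,x=np.nonzero(m); return len(x),x.mean()+165,y.mean()+190
print(foot(old),foot(g["pixels"]))
q=f["pixels"].astype(int); m=((q[...,0]-q[...,2]>45)&(q[...,1]-q[...,2]>15)).astype(np.uint8)
n,l,st,c=cv2.connectedComponentsWithStats(m)
for i in range(1,n):
    if st[i,4]>60: print(st[i],c[i],px2w(f,[c[i]],10).round(1))
A=np.hstack([cv2.resize(f["pixels"],(440,330)),cv2.resize(g["pixels"][150:260,120:240],(360,330))])
cv2.imwrite("pics/w5.png",A[:,:,::-1])
```

```text
[519.87535242  27.85301823 150.60523579] [ 3.14141145e+00 -1.44144402e-03 -3.07578052e+00]
(91, array([[459.63646096, 309.98138456,  56.        ]])) (93, array([[458.81457199, 309.90397826,  56.        ]]))
(23, np.float64(186.52173913043478), np.float64(201.26086956521738)) (20, np.float64(186.5), np.float64(201.5))
[310 220  19  20 247] [318.97975709 229.35222672] [[520.2  28.1  10. ]]
[ 383  376   53   51 1712] [407.41764019 398.33586449] [[693.1 130.3  10. ]]
```

Call:
{"api": "play_rows", "payload": {
  "moves": [
    [[-0.0003,0.0002,0.02],[0,0,0],100],
    [[0,0,0.03],[0,0,0],100],
    [[0,0,0.03],[0,0,0],80],
    [[0,0,0.03],[0,0,0],60],
    [[0,0,0.02],[0,0,0],50],
    [[0,0,0.01],[0,0,0],50],
    [[0,0,0.005],[0,0,0],50],
    [[0,0,0.002],[0,0,0],50],
    [[0,0,0],[0,0,0],50],
    [[0,0,0],[0,0,0],50]
  ],
  "squeeze": 30
}}

```text
clock: 26.15
eef_pos: [521.5, 28.7, 5.1]
tcp_rot: [-3.142, 0.001, -3.074]
contact_force: [-0.5, -0.1, 0.4]
opening: 0.498
```

```bash
python3 st.py
```

```text
shelf -69.89 4.01 5.13 rot [-3.1416e+00  1.4000e-03 -3.0743e+00] F [np.float64(-0.47), np.float64(-0.12)] 0.42 M [-0.055  0.062  0.021] op 0.498 26.15
```

Call:
{"api": "play_rows", "payload": {
  "moves": [
    [[0,0,0.0015],[0,0,0],40],
    [[0,0,0],[0,0,0],30],
    [[0,0,0],[0,0,0],24],
    [[0,0,0],[0,0,0],15],
    [[0,0,0],[0,0,0],5],
    [[0,0,0],[0,0,0],5],
    [[0,0,0],[0,0,0],5],
    [[0,0,0],[0,0,0],5]
  ],
  "squeeze": 30
}}

```text
clock: 26.95
eef_pos: [520.9, 28.6, 3.1]
tcp_rot: [-3.142, 0.0, -3.074]
contact_force: [-2.1, -0.1, 5.9]
opening: 0.181
```

```bash
python3 st.py
```

```text
shelf -70.41 3.84 3.07 rot [-3.1416e+00  3.0000e-04 -3.0744e+00] F [np.float64(-2.06), np.float64(-0.36)] 5.87 M [-0.043  0.21  -0.008] op 0.181 26.95
```

Call:
{"api": "play_rows", "payload": {
  "moves": [
    [[0,0,-0.003],[0,0,0],5],
    [[0,0,-0.01],[0,0,0],5],
    [[0,0,-0.02],[0,0,0],5],
    [[0,0,-0.03],[0,0,0],5],
    [[0,0,-0.03],[0,0,0],5],
    [[0,0,-0.03],[0,0,0],5],
    [[0,0,-0.01],[0,0,0],5],
    [[0,0,0],[0,0,0],5]
  ]
}}

```text
clock: 27.75
eef_pos: [521.9, 28.7, 137.6]
tcp_rot: [-3.142, 0.004, -3.074]
contact_force: [-0.6, 0.4, 0.0]
opening: 0.184
```

```bash
python3 st.py
python3 - <<'E'
from h import *
f=grab_frame("wrist");q=f["pixels"].astype(int)
m=((q[...,0]-q[...,2]>35)&(q[...,1]-q[...,2]>10)).astype(np.uint8)
n,l,st,c=cv2.connectedComponentsWithStats(m)
for i in range(1,n):
    if st[i,4]>20: print(st[i],c[i])
g=grab_frame("top")
A=np.zeros((480,800,3),np.uint8)
A[:,:400]=cv2.resize(f["pixels"][180:420,220:420],(400,480)); A[:,400:]=cv2.resize(g["pixels"][130:370,120:420],(400,320)).repeat(1,0)[:480] if 0 else cv2.copyMakeBorder(cv2.resize(g["pixels"][130:370,120:420],(400,320)),0,160,0,0,0)
cv2.imwrite("pics/w6.png",A[:,:,::-1])
G=px2w(g,[[382,240]],12);print(G)
b=g["pixels"][205:275,350:415].astype(int);mm=(b[...,2]>b[...,0]+60);y,x=np.nonzero(mm);print(x.min()+350,x.max()+350,y.min()+205,y.max()+205)
print(px2w(g,[[x.min()+350,y.max()+205],[x.max()+350,y.min()+205]],25))
E
```

```text
shelf -69.47 4.02 137.56 rot [-3.1416  0.0035 -3.0744] F [np.float64(-0.64), np.float64(0.32)] 0.0 M [-0.035 -0.018  0.005] op 0.184 27.75
[ 302  289   35   42 1179] [318.97285835 309.57506361]
[439 390  23  25 201] [449.68656716 401.10945274]
[411 422   6   8  31] [413.16129032 425.12903226]
[437 447  13  12  68] [442.86764706 452.38235294]
[[ 453.77505177 -282.63421201   12.        ]]
362 402 220 260
[[ 391.98952691 -219.52834798   25.        ]
 [ 514.15436897 -342.56382654   25.        ]]
```

View pics/w6.png

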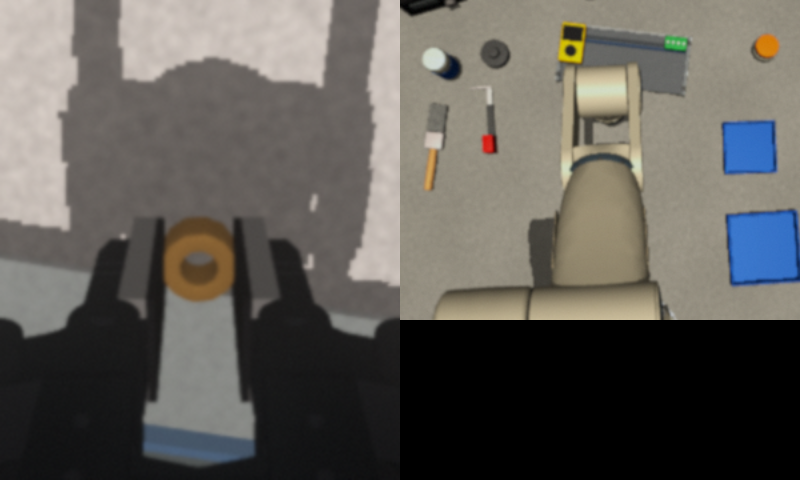

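The spacer is held centred and level between the pads (crop 200,258), and the probe is back in place (top crop 488,120). The small dish measures 122×123 mm, centre (453,−281). Carrying the spacer there.

Call:
{"api": "play_rows", "payload": {
  "moves": [
    [[0.004,-0.014,0],[0,0,0],5],
    [[0.008,-0.028,0],[0,0,0],5],
    [[0.01,-0.034,0],[0,0,0],5],
    [[0.01,-0.034,0],[0,0,0],5],
    [[0.01,-0.034,0],[0,0,0],5],
    [[0.01,-0.034,0],[0,0,0],5],
    [[0.01,-0.034,0],[0,0,0],5],
    [[0.01,-0.034,0],[0,0,0],5],
    [[0.008,-0.028,0],[0,0,0],5],
    [[0.006,-0.02,0],[0,0,0],5],
    [[0.003,-0.01,0],[0,0,0],5],
    [[0,0,0],[0,0,0],5],
    [[0,0,0.02],[0,0,0],5],
    [[0,0,0.03],[0,0,0],5],
    [[0,0,0.03],[0,0,0],5],
    [[0,0,0.02],[0,0,0],5],
    [[0,0,0.01],[0,0,0],5],
    [[0,0,0],[0,0,0],5],
    [[0,0,0],[0,0,0],5]
  ]
}}

```text
clock: 29.75
eef_pos: [452.8, -280.4, 26.2]
tcp_rot: [-3.141, 0.0, -3.074]
contact_force: [0.2, -0.1, 0.1]
opening: 0.18
```

Call:
{"api": "play_rows", "payload": {
  "moves": [
    [[0,0,0.008],[0,0,0],5],
    [[0,0,0.005],[0,0,0],5],
    [[0,0,0.003],[0,0,0],5],
    [[0,0,0.001],[0,0,0],5],
    [[0,0,0],[0,0,0],5],
    [[0,0,0],[0,0,0],5]
  ]
}}

```text
clock: 30.35
eef_pos: [452.5, -280.7, 8.9]
tcp_rot: [-3.141, 0.0, -3.074]
contact_force: [-0.5, 0.2, -0.2]
opening: 0.187
```

Call:
{"api": "play_rows", "payload": {
  "moves": [
    [[0,0,0.0008],[0,0,0],5],
    [[0,0,0],[0,0,0],5],
    [[0,0,0],[0,0,0],24],
    [[0,0,0],[0,0,0],32],
    [[0,0,0],[0,0,0],45],
    [[0,0,0],[0,0,0],45],
    [[0,0,-0.01],[0,0,0],45],
    [[0,0,-0.03],[0,0,0],45],
    [[0,0,-0.04],[0,0,0],45],
    [[0,0,-0.04],[0,0,0],45],
    [[0,0,-0.03],[0,0,0],45],
    [[0.03,0,0],[0,0,0],45],
    [[0.03,0,0],[0,0,0],45],
    [[0,0,0],[0,0,0],45],
    [[0,0,0],[0,0,0],45]
  ]
}}

```text
clock: 31.85
eef_pos: [392.5, -284.9, 158.8]
tcp_rot: [-3.141, 0.001, -3.075]
contact_force: [0.8, -0.2, 0.4]
opening: 0.453
```

Run:
```python
from h import *
s=sense();print(s["eef_pos"],s["contact_force"],s["clock"],s["opening"])
for nm in("wrist","scene","top"):
    f=grab_frame(nm);q=f["pixels"].astype(int)
    m=((q[...,0]-q[...,2]>40)&(q[...,1]-q[...,2]>10)&(q[...,0]-q[...,1]<90)).astype(np.uint8)
    n,l,st,c=cv2.connectedComponentsWithStats(m)
    for i in range(1,n):
        if st[i,4]>8:
            w=px2w(f,[c[i]],14)[0]
            if np.hypot(w[0]-453,w[1]+281)<60 or 1<0: print(nm,st[i],c[i],w.round(1))
# moved things: compare top views
g=grab_frame("top")["pixels"].astype(int);o=cv2.imread("pics/top0.png")[:,:,::-1].astype(int)
d=(abs(g-o).max(2)>45).astype(np.uint8);n,l,st,c=cv2.connectedComponentsWithStats(d)
print([(st[i].tolist()) for i in range(1,n) if st[i,4]>6])
g=grab_frame("scene")["pixels"].astype(int);o=cv2.imread("pics/scene0.png")[:,:,::-1].astype(int)
d=(abs(g-o).max(2)>45).astype(np.uint8);n,l,st,c=cv2.connectedComponentsWithStats(d)
print([(st[i].tolist()) for i in range(1,n) if st[i,4]>6])
```

```text
[ 392.53584465 -284.91247763  158.79444664] [ 0.77110797 -0.21884289  0.43876175] 31.85 0.4530418755947554
wrist [311 280  18  18 208] [319.37019231 288.54326923] [ 450.6 -280.6   14. ]
scene [232 267   6   6  30] [234.7 269.7] [ 456.2 -283.5   14. ]
[[0, 222, 442, 258, 35963], [443, 253, 5, 9, 27], [0, 327, 5, 4, 15], [281, 344, 25, 18, 157], [270, 349, 4, 4, 8], [275, 349, 4, 4, 7], [15, 351, 21, 14, 142], [264, 355, 9, 9, 24], [378, 358, 19, 36, 131], [29, 365, 30, 48, 280], [261, 366, 6, 2, 10], [0, 368, 27, 37, 548], [25, 389, 7, 17, 75], [0, 396, 45, 25, 353], [223, 408, 7, 7, 28], [126, 414, 63, 66, 2689], [64, 441, 21, 13, 78], [289, 448, 5, 3, 11], [286, 475, 10, 5, 33]]
[[148, 0, 109, 216, 10836], [253, 0, 23, 33, 545], [296, 0, 43, 96, 1375], [475, 0, 11, 13, 89], [497, 0, 9, 19, 79], [283, 2, 4, 31, 50], [474, 12, 22, 14, 104], [277, 17, 1, 10, 10], [479, 26, 14, 17, 165], [277, 29, 6, 3, 9], [300, 28, 5, 12, 33], [288, 35, 7, 15, 39], [495, 40, 8, 12, 60], [450, 42, 38, 36, 549], [331, 53, 4, 11, 17], [296, 56, 43, 48, 614], [250, 58, 35, 11, 116], [286, 58, 4, 5, 16], [482, 58, 13, 19, 127], [253, 63, 29, 11, 90], [284, 64, 8, 6, 18], [252, 68, 39, 38, 1144], [296, 70, 9, 13, 29], [216, 121, 264, 147, 9511], [245, 154, 24, 13, 98], [272, 164, 22, 6, 87], [190, 194, 30, 28, 304], [229, 214, 7, 8, 15], [206, 251, 53, 30, 932]]
```

```bash
python3 -c "
from rig import *
print(sign_off())"
```

```text
the job is handed in; nothing more can be done
None
```

The brass spacer is in the smallest blue dish, the probe is standing back where it was, and the job was handed in at about 32 s of the 70 s allowed.

- **Dragging out:** I felt the back strip about 101 mm behind the shelf's front edge. I swept the hook left behind the spacer and pulled it about 70 mm clear of the shelf. The wrist force readings I took against the strip were about 6 N at most. They were read between moves, not continuously. The fingers did not touch the spacer while it was under the shelf.
- **Probe:** it stands within about 1 mm of its starting place, measured by the handle in the top view and the arm's position at release.
- **Spacer:** the wrist and scene cameras both put it in the dish near its centre, at (451, −281) and (456, −284), about 6 mm apart. The colour search in the top view did not pick it up.
- **Other things on the bench:** comparing before and after images showed nothing I took for a moved object. In the top view, though, one large patch of changed pixels from the arm and its shadow covers part of the bench, so that comparison is only partial.
- **Grip reading:** the jaws read about 15.5 mm on the 18 mm spacer. The picture showed it held centred and level, so I carried on.

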